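Clock the stake anvil and lock it with its index pin

TASK

Screw the stake anvil down (clockwise seen from above) until its flat face looks squarely to the front of its block, the side with the index hole, so that its fork straddles the hole; it has no stop there, so do not screw it past. Then take the square-headed index pin from the punch rack and drop it gently, without forcing it, between the prongs and fully home in the index hole, feeling along the slot for the hole, and let go; leave the other things as they are.

Things in the scene. Friction and masses are not known exactly. Their poses are not given: they have to be found in the camera images.
- block: Fixed dark steel block, 165 (x) x 130 x 50 mm high, on a thin wooden foot. Origin: centre of its underside, on the stake's screw axis; z up. Front: its own -x side, turned roughly away from the robot, with a bright bush (top 52 mm above the bench) that holds the index hole: round, 11.5 mm wide, on the block's x axis, anywhere from 50 to 66 mm in front of the screw axis: find it by feel or eye.
- stake: Steel stake anvil on an upright right-hand thread in the block. Origin: on its screw axis, at the underside of its flange (64 mm across, 10 mm thick), 4 mm above the block's top when the face is square, sinking 1 mm per rad of tightening; z up; x from flat face to horn, so square = its x along the block's x. At the start it needs 1.4 to 2.5 rad of tightening (towards negative yaw).
- stake_grip (a point): Point on the stake's axis in the middle of the anvil body, 40 mm above its origin; axes as the stake's. The body is 62 mm long (x) and 34 mm wide (y, both long sides free to grip), from 16 to 56 mm above the origin; a conical horn runs on to x = +82 mm. Turning takes 0.3 Nm, rising to 0.5 as a washer is squeezed; it stays where left; a grip of 40 to 50 N turns it.
- stake_fork (a point): Point on the stake between the prongs of its fork, level with their tops (10 mm above the stake's origin, 64 mm above the bench when square), 58 mm from the screw axis towards the stake's -x. The two prongs are 9 mm wide, 10 mm thick, with a 13 mm gap open outwards; they reach 76 mm from the axis.
- pin: Loose steel index pin, 80 g, standing in one of the rack's three holes: shank 10 mm across with a slightly bevelled foot, 90 mm long, then a square head 18 x 18 x 24 mm (from 90 to 114 mm above the foot) with sides along the pin's x and y. Origin: centre of the foot; z up. Fully home in the index hole its foot is 20 mm above the bench, 32 mm below the bush's top.
- rack: Fixed pale wooden punch rack, 180 (x) x 50 x 45 mm high, origin: centre of the underside; three holes 12 mm wide and 30 mm deep on its long midline at x = -60, 0 and +60 mm, holding the pin and two punches in any order.
- punch_ball: Bystander: steel punch with a ball head, 109 mm long, standing in the rack. Origin: centre of its foot.
- punch_round: Bystander: steel punch with a round dark body 14 mm across, 112 mm long, standing in the rack. Origin: centre of its foot.
- tub: Bystander: clear open tub 90 mm across, 60 mm high. Origin: centre of its underside.
- glue: Bystander: white bottle 44 mm across, 110 mm high. Origin: centre of its underside.
- hammer: Bystander: hammer 240 mm long lying at the far side.
- file: Bystander: driver 190 mm long lying at the far right.
- bangle: Bystander: brass bangle 64 mm across lying flat.
Things that resemble listed ones, but are neither listed nor needed, are in the scene too. Leave any blue, purple or yellow look-alike of the pin alone.

How it is judged:
By the outcome, as a careful person would: the job done as asked, in the order asked, and still so for the second after the job is handed in, with the robot touching nothing.
It also fails if it takes over 72 s, if anything falls off the work surface, if the arm or the gripper's body presses on something with over 40 N, if the wrist force passes 120 N, or if a joint passes its speed limit or range.

ROBOT

A 6-joint arm with a two-finger parallel gripper is mounted at the origin on the work surface. World frame = base frame: x ahead of the robot, y to its left, z up, the work surface at z = 0. Lengths are in mm, angles in rad, forces in N, time in s.
With the tool pointing down it reaches from about 350 to 975 mm from the base axis. Payload 7.1 kg.
Tool frame: the origin (TCP) lies midway between the tips of the shut fingers; the grasp point (between the pads) lies 19 mm behind it (ctrl.grip_depth is the distance from the TCP to the grasp point, in mm); z points along the fingers, y is the line along which they close (so a half turn about z gives the same grasp; the last joint's range is limited). The gripper opens to 88 mm and grips with 3 to 60 N. Pads are 20 mm wide; open, the fingers measure 115 mm over their backs; the gripper's body (75 mm by 178 mm) begins 61 mm behind the grasp point.
Start: joints at [-1.226, 0.423, 1.63, -0, 1.089, -0.019], TCP at [222.409, -584.071, 222.675] pointing down, gripper open.
Joint ranges: [-3, 3], [-0.9, 2.11], [0.09, 2.58], [-1.31, 4.45], [0.11, 2.69], [-2.54, 2.54]. Speed limits (rad/s): [2.39, 2.39, 3.01, 3.14, 3.14, 3.14].

INTERFACE

Orientations are given as a rotation vector (axis times angle).
In Python, from workcell import ctrl, cams gives the robot as it stands.
- The arm moves only by the tool move_arm, never from a script. Its argument "steps" is a list of rows, each a list of 3 entries, a list of its own where there are three numbers: the shift along the tool's x, y, z in units of 25 mm (1.0 is 25 mm), then the turn about the tool's z in units of 5 degrees (1.0 is 5 degrees), then the closure, from 0 (fully open) to 1 (shut). A call has 1 to 20 rows; each row shifts and turns the commanded pose from where the row before left it, along the tool's axes as they then stand; what a row does not reach is not made up. A row lasts 1/12 s, in which the tool goes at most 41.7 mm and 7.16 degrees, less where a joint would pass 70% of its speed; a pose out of reach is approached as far as the arm can. A call is refused whole if a number of a shift passes 1 or a number of a turn 1, either way. A call with a gripper value outside its range is refused whole. The fingers move at their own pace and stop on an object; the grip force is fixed at half the most. Time passes only in rows, so rows that do not move let the fingers close. It gives the time, the measured TCP pose, the force, the opening and the grip force at its end, in the units of the state.
- ctrl.get_obs(): the state, without advancing time (a new reading comes with each control period).
- cams.get_image(name): name is "scene" or "side" or "wrist"; returns a dict with "image" (384x512x3 uint8, red, green, blue), "camera_matrix" (3x3 intrinsics, pixels), "xyz" and "rotation" of the camera in the world; the wrist camera has in their place "mount" (4x4, takes a point from camera to tool coordinates, whose origin is the TCP and whose axes are the flange's). Camera axes: x right, y down, z forward; pixel columns grow to the right and rows downward; lengths in mm; the calibration is good to about 2 mm. A picture is of the moment at which its call begins: read the wrist's pose just before it. There is no depth.
- ctrl.close_job(): hands the job in; it is judged then, once.
Trained networks look in the newest picture that a camera, given by its name, has taken for a name from the list of things; names that differ only in an ending like _2 or _b are one class to them, and where a whole thing is asked for, a point or a joint stands for the part that bears it (a point fixed in the world has none). Each returns a list of dicts, best first, with "p" (0 to 1); they miss things now and then, are a little off and sometimes report something else, mostly with a low value. They report only what shows in the picture. A call takes as long as a camera call. They do not tell look-alikes from the thing itself.
- cams.boxes_of(camera, thing): "rect" ([centre column, centre row, width, height] in pixels, round what is visible of it).
- cams.cut_out(camera, thing): "pixels" (384x512 bool, what is visible of it) and "rect" ([centre column, centre row, width, height] in pixels, round what is visible of it).
The state is a dict: "t": time; "qpos": joint angles; "qvel": joint speeds; "joint_torque": joint torques, N m; "ee_pos": TCP position; "orientation": TCP orientation; "ft_force": force on the tool from outside, world axes, zero at the start; "moment": the same for the moment, N m; "width": finger opening in mm; "grasp_force": force on a finger pad.
Only numpy, scipy, OpenCV 4.12 (cv2) and the standard library are available. Lean on these libraries where they do the work, as an engineer would, in place of code of your own. Each camera call takes 0.05 s, during which the arm holds its last target. There are 200 camera calls.

## Working session

There is one attempt and no reset: what is moved stays moved. The work goes in short steps, Python scripts to look and compute and a tool call to move; the robot and the scene stay as the last step left them, time stands still between calls to the robot, and variables do not carry over. Pictures are saved under pics/ and viewed, at most 10 in all, crops included, and the job is handed in when it is done.

Besides the shell and the picture viewer there is one more tool, called after ">>>" as name(argument=value, ...), one argument or row to a line, values as JSON. move_arm: Moves the arm, as the interface text tells. Its arguments: {"type":"object","properties":{"steps":{"type":"array"}},"required":["steps"]}

```bash
mkdir -p pics; cat > h.py <<'E'
from workcell import ctrl,cams
import numpy as np,cv2
from scipy.spatial.transform import Rotation as R
def cam(n):
    o=ctrl.get_obs();d=cams.get_image(n);K=np.array(d["camera_matrix"])
    if n=="wrist":
        M=np.array(d["mount"]);Rt=R.from_rotvec(o["orientation"]).as_matrix()
        C=Rt@M[:3,3]+np.array(o["ee_pos"]);Rc=Rt@M[:3,:3]
    else: C=np.array(d["xyz"]);Rc=np.array(d["rotation"])
    return d["image"],K,C,Rc
def onz(c,uv,z):
    _,K,C,Rc=c;r=Rc@np.linalg.solve(K,[uv[0],uv[1],1.]);return C+r*(z-C[2])/r[2]
def proj(c,P):
    _,K,C,Rc=c;p=K@(Rc.T@(np.asarray(P,float)-C));return p[:2]/p[2]
def save(c,f,s=1.5,crop=None):
    im=c[0][:,:,::-1]
    if crop: x0,y0,x1,y1=crop;im=im[y0:y1,x0:x1]
    cv2.imwrite(f,cv2.resize(im,None,fx=s,fy=s,interpolation=cv2.INTER_CUBIC))
E
python3 - <<'E'
from h import *
for n in("scene","side"):
    c=cam(n);save(c,f"pics/{n}0.png");print(n,c[2].round(),c[3].round(2).tolist(),c[1].tolist())
    for t in("block","stake","stake_fork","pin","rack","punch_ball","punch_round","tub","glue"):
        print(t,[(np.round(b["rect"]).tolist(),round(b["p"],2)) for b in cams.boxes_of(n,t)[:4]])
print(ctrl.get_obs(), ctrl.grip_depth)
E
```

```text
scene [ 911. -386.  937.] [-2.46, -0.86, 0.24] [[366.8467866137131, 0.0, 253.85323148733602], [0.0, 366.8467866137131, 192.14222455752227], [0.0, 0.0, 1.0]]
block [([255.0, 195.0, 84.0, 69.0], 0.76)]
stake [([258.0, 184.0, 21.0, 42.0], 0.88)]
stake_fork [([254.0, 195.0, 81.0, 68.0], 0.27)]
pin [([323.0, 133.0, 18.0, 31.0], 0.7), ([174.0, 208.0, 11.0, 18.0], 0.69), ([192.0, 218.0, 11.0, 22.0], 0.65), ([140.0, 267.0, 16.0, 18.0], 0.64)]
rack [([191.0, 264.0, 70.0, 51.0], 0.89), ([257.0, 184.0, 21.0, 42.0], 0.59)]
punch_ball []
punch_round [([253.0, 195.0, 84.0, 69.0], 0.36)]
tub [([293.0, 126.0, 25.0, 31.0], 0.57)]
glue [([324.0, 133.0, 17.0, 30.0], 0.85), ([253.0, 196.0, 78.0, 67.0], 0.15)]
side [ 424. -515.  606.] [-2.27, 0.39, -0.16] [[349.06462149124775, 0.0, 259.4231883334711], [0.0, 349.06462149124775, 195.89295913779745], [0.0, 0.0, 1.0]]
block [([381.0, 323.0, 26.0, 56.0], 0.62), ([242.0, 220.0, 100.0, 80.0], 0.6)]
stake [([241.0, 199.0, 51.0, 35.0], 0.81)]
stake_fork [([241.0, 197.0, 48.0, 33.0], 0.88)]
pin [([201.0, 323.0, 22.0, 41.0], 0.87), ([199.0, 287.0, 16.0, 42.0], 0.86
[... 332 characters left out ...]
2)]
{'t': 1.0, 'qpos': array([-1.22600444e+00,  4.23102820e-01,  1.62993965e+00, -4.57260398e-06,
        1.08860879e+00, -1.89902451e-02]), 'qvel': array([-0.00015416,  0.00187769,  0.00096156,  0.00137893, -0.00064289,
        0.00025243]), 'joint_torque': array([ 2.52846199e-03, -5.44579232e+01, -2.74049717e+01,  6.46782503e-02,
        1.68181263e-02, -2.07753362e-05]), 'ee_pos': array([ 222.39610475, -584.04715815,  222.65768963]), 'orientation': array([-3.08971015e+00, -5.68274890e-01,  2.12106848e-05]), 'ft_force': array([-0.49986225,  0.57599745,  0.17968456]), 'moment': array([-0.01286215, -0.0176561 , -0.01862085]), 'grasp_force': 0.0, 'width': 87.83134769921288} 18.700000000000003
```

```bash
sed -i 's/Rc=np.array(d\["rotation"\])/Rc=R.from_rotvec(d["rotation"]).as_matrix() if np.size(d["rotation"])==3 else np.array(d["rotation"])/' h.py; python3 -c "
from h import *
print(ctrl.get_obs()['t'])"
```

```text
1.0
```

View pics/scene0.png

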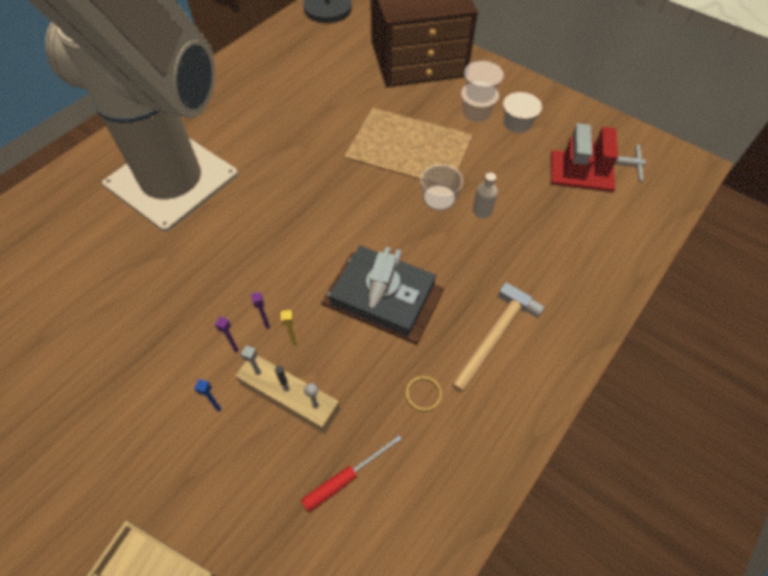

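View pics/side0.png

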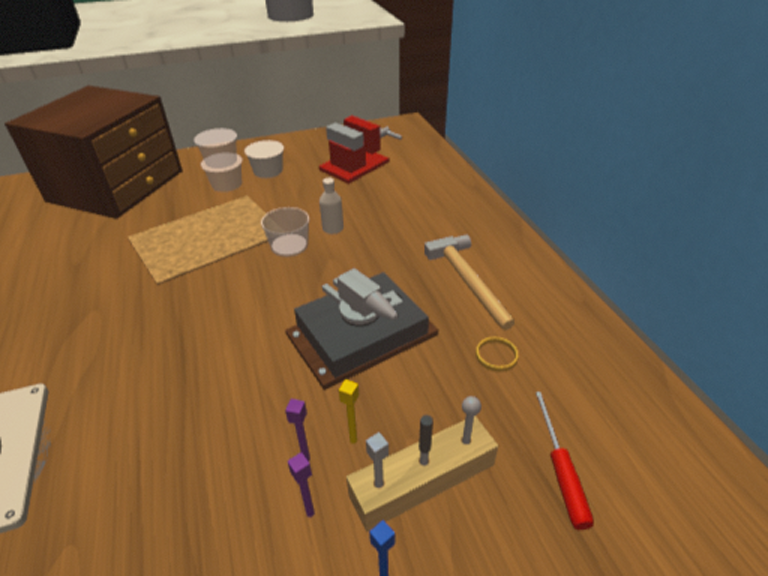

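```bash
python3 - <<'E'
from h import *
c=cam("scene");s=cam("side")
f=lambda c,u,v,z:onz(c,(u/1.5,v/1.5),z)[:2].round(1)
print("corners",[f(c,*p,50) for p in((363,249),(436,270),(405,330),(329,290))])
print("corners side",[f(s,*p,50) for p in((295,318),(385,277),(428,320),(335,370))])
print("bush",f(c,407,294,52),f(s,393,299,52))
print("body top ends",f(c,386,253,112),f(c,378,287,104),"horn tip",f(c,376,303,97))
print("side: body top",[f(s,*p,112) for p in((335,276),(355,268),(380,289),(362,299))],"horn tip",f(s,392,315,95))
print("head",f(c,248,351,129),f(s,376,440,129))
print("rack top corners",[f(c,*p,45) for p in((237,376),(249,358),(338,402),(325,425))])
print("rack side",[f(s,*p,45) for p in((348,482),(482,424),(496,446),(366,510))])
def tri(a,b):
    A=[];B=[]
    M=np.zeros((3,3));v=np.zeros(3)
    for cc,uv in((c,a),(s,b)):
        d=cc[3]@np.linalg.solve(cc[1],[uv[0]/1.5,uv[1]/1.5,1]);d/=np.linalg.norm(d);P=np.eye(3)-np.outer(d,d);M+=P;v+=P@cc[2]
    return np.linalg.solve(M,v).round(1)
print("tri head",tri((248,351),(376,440)),"bush",tri((407,294),(393,299)),"horn",tri((376,303),(392,315)))
E
```

```text
corners [array([488.8,  94.7]), array([631.1, 143.8]), array([662.5,   2.4]), array([498.9, -19. ])]
corners side [array([474.2,  76.8]), array([635.4, 122.2]), array([663.2,   3.3]), array([505. , -43.9])]
bush [620.4  64.5] [628.7  64.1]
body top ends [557.1  80.3] [588.2  17.6] horn tip [603.4  -7.2]
side: body top [array([542.9,  78.9]), array([576.2,  86.9]), array([596.2,  28.1]), array([565.4,  16.4])] horn tip [600.1 -12. ]
head [ 509.3 -219.6] [ 509.1 -217.4]
rack top corners [array([ 486.8, -247.7]), array([ 478.7, -210.8]), array([ 654.6, -174.7]), array([ 663.6, -218.1])]
rack side [array([ 476.3, -206.8]), array([ 657.2, -188.3]), array([ 658.7, -222.4]), array([ 485.9, -245.4])]
tri head [ 509.3 -219.1  130.2] bush [624.8  58.   60.6] horn [601.5  -5.   89.5]
```

>>> move_arm(
  steps=[
    [[1,-0.85,0],0,0],
    [[1,-0.85,0],0,0],
    [[1,-0.85,0],0,0],
    [[1,-0.85,0],0,0],
    [[1,-0.85,0],0,0],
    [[1,-0.85,0],0,0],
    [[1,-0.85,0],0,0],
    [[1,-0.85,0],0,0],
    [[1,-0.85,0],0,0],
    [[1,-0.85,0],0,0],
    [[1,-0.85,0],0,0],
    [[1,-0.85,0],0,0],
    [[1,-0.85,0],0,0],
    [[1,-0.85,0],0,0],
    [[1,-0.85,0],0,0],
    [[1,-0.85,0],0,0],
    [[1,-0.85,0],0,0],
    [[1,-0.85,0],0,0],
    [[1,-0.85,0],0,0],
    [[0,0,0],0,0],
  ],
)

```text
t: 2.77
ee_pos: [525.2, -33.9, 223.0]
orientation: [-3.088, -0.574, -0.004]
ft_force: [0.3, -0.3, -0.1]
width: 87.7
grasp_force: 0.0
```

```bash
python3 - <<'E'
from h import *
c=cam("wrist");save(c,"pics/w1.png");o=ctrl.get_obs()
print(c[2].round(1),c[1].round(1).tolist(),o["ee_pos"],o["orientation"],o["qpos"].round(3))
np.savez("w1.npz",K=c[1],C=c[2],R=c[3])
for t in("stake","block","pin"): print(t,[(np.round(b["rect"]).tolist(),round(b["p"],2)) for b in cams.boxes_of("wrist",t)[:4]])
E
```

```text
[598.5  -4.9 386. ] [[277.6, 0.0, 255.6], [0.0, 277.6, 190.2], [0.0, 0.0, 1.0]] [523.82246612 -35.59451203 222.75888479] [3.08864817e+00 5.74288858e-01 1.25604804e-03] [-0.091  0.276  1.85   0.     1.014  1.112]
stake [([199.0, 112.0, 144.0, 60.0], 0.64)]
block [([202.0, 107.0, 147.0, 178.0], 0.93)]
pin [([319.0, 221.0, 18.0, 43.0], 0.85), ([399.0, 246.0, 44.0, 31.0], 0.71), ([306.0, 262.0, 24.0, 47.0], 0.55)]
```

View pics/w1.png

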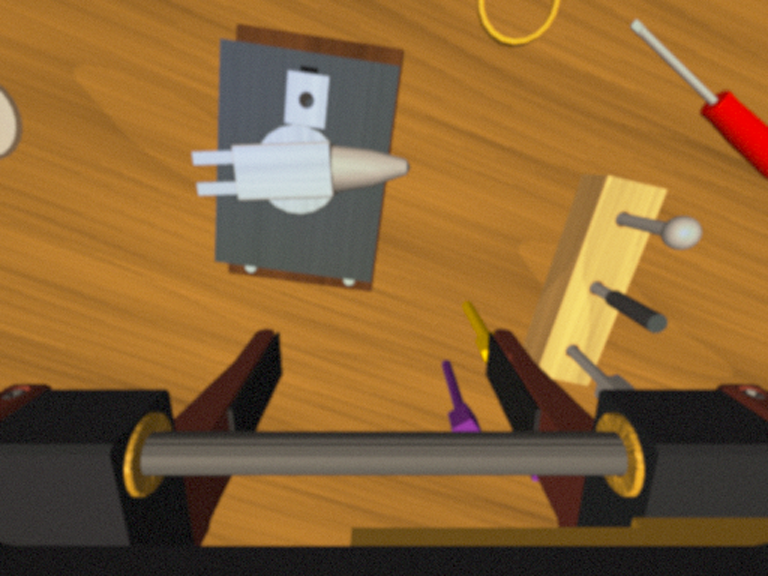

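```bash
python3 - <<'E'
from h import *
w=np.load("w1.npz");c=(None,w["K"],w["C"],w["R"])
f=lambda u,v,z:onz(c,(u/1.5,v/1.5),z)[:2]
ang=lambda a,b:np.degrees(np.arctan2(*(b-a)[::-1])).round(1)
L=[f(*p,50) for p in((221,40),(403,65),(373,278),(216,262))]
print("block",[l.round(1) for l in L],np.mean(L,0),ang(L[3],L[0]),ang(L[2],L[1]),ang(L[0],L[1]),ang(L[3],L[2]),[np.linalg.norm(L[i]-L[i-1]).round(1) for i in range(4)])
print("hole",f(306,99,52),"flange",f(298,169,66))
B=[f(*p,112) for p in((233,146),(330,141),(333,191),(239,200))]
print("body",[b.round(1) for b in B],np.mean(B,0),ang(B[0],B[1]),ang(B[3],B[2]))
F=[f(*p,66) for p in((192,158),(197,189))];print("fork",F,np.mean(F,0),ang(np.mean(F,0),f(298,169,66)),"horn",f(408,166,97))
# rack top & pin
print("rack",[f(*p,45).round(1) for p in((609,177),(667,187),(587,384),(540,365))],[f(*p,45).round(1) for p in((624,218),(598,288),(573,350))])
E
```

```text
block [array([635.2, 133.8]), array([667.1,   6.1]), array([508.8, -30.3]), array([475. ,  95.8])] [571.5219695   51.35624393] 13.3 12.9 -76.0 -75.0 [np.float64(164.7), np.float64(131.6), np.float64(162.4), np.float64(130.5)]
hole [619.89709223  64.46378324] flange [571.43807608  52.26904994]
body [array([573.9,  86.1]), array([598.5,  30.6]), array([570.4,  18.9]), array([543.2,  73.8])] [571.50904129  52.34394918] -66.1 -63.6
fork [array([550.86912233, 127.3195411 ]), array([530.43077752, 118.52808083])] [540.64994992 122.92381096] -66.5 horn [602.28039167 -21.16354821]
rack [array([ 652.5, -176. ]), array([ 662.4, -223.1]), array([ 483.6, -249.7]), array([ 485.4, -200.5])] [array([ 628.5, -203.7]), array([ 568.4, -213.4]), array([ 509.3, -221.3])]
```

>>> move_arm(
  steps=[
    [[0.76,-0.648,0],0,0],
    [[0.76,-0.648,0],0,0],
    [[0.76,-0.648,0],0,0],
    [[0.76,-0.648,0],0,0],
    [[0,0,0],-1,0],
    [[0,0,0],-1,0],
    [[0,0,0],-1,0],
    [[0,0,0],-1,0],
    [[0,0,0],-1,0],
    [[0,0,0],-1,0],
    [[0,0,0],-1,0],
    [[0,0,0],-1,0],
    [[0,0,0],-1,0],
    [[0,0,0],-1,0],
    [[0,0,0.2],-1,0],
    [[0,0,0.2],-1,0],
    [[0,0,0.2],-1,0],
    [[0,0,0.2],-1,0],
    [[0,0,0.2],-1,0],
    [[0,0,0.2],-1,0],
  ],
)

```text
t: 4.63
ee_pos: [570.2, 48.1, 192.5]
orientation: [-1.999, -2.423, 0.0]
ft_force: [0.5, 0.1, 0.1]
width: 87.9
grasp_force: 0.0
```

>>> move_arm(
  steps=[
    [[0,0,0.2],-1,0],
    [[0,0,0.2],-1,0],
    [[0,0,0.2],-0.6,0],
    [[0,0,0],0,0],
    [[0,0,0],0,0],
    [[0,0,0],0,0],
  ],
)

```text
t: 5.13
ee_pos: [570.7, 49.0, 178.0]
orientation: [1.718, 2.63, 0.0]
ft_force: [-0.1, -0.0, 0.6]
width: 87.8
grasp_force: 0.0
```

```bash
cat >> h.py <<'E'
def st():
    o=ctrl.get_obs();m=R.from_rotvec(o["orientation"]).as_matrix()
    print("t",o["t"],"pos",o["ee_pos"].round(1),"xyaw",np.degrees(np.arctan2(m[1,0],m[0,0])).round(2),"zax",m[:,2].round(3),"q",o["qpos"].round(2),"F",o["ft_force"].round(1),"M",o["moment"].round(2),"w",round(o["width"],1),"g",round(o["grasp_force"],1));return m,o
def to(x,y,z,yaw=None):
    m,o=st();d=m.T@(np.array([x,y,z])-o["ee_pos"]);print("shift units",(d/25).round(3))
    if yaw is not None:
        a=-(yaw-np.degrees(np.arctan2(m[1,0],m[0,0])));print("turn units",((a+180)%360-180)/5)
E
python3 - <<'E'
from h import *
to(571.5,52.2,77,114)
E
```

```text
t 5.1333 pos [570.7  49.  178. ] xyaw 113.68 zax [ 0.  0. -1.] q [ 0.06  0.4   1.78 -0.    0.96 -0.35] F [-0.1 -0.   0.6] M [-0.05 -0.12 -0.03] w 87.8 g 0.0
shift units [0.102 0.081 4.04 ]
turn units -0.06440793771470225
```

>>> move_arm(
  steps=[
    [[0.102,0.081,0.5],0,0],
    [[0,0,0.6],0,0],
    [[0,0,0.6],0,0],
    [[0,0,0.6],0,0],
    [[0,0,0.6],0,0],
    [[0,0,0.6],0,0],
    [[0,0,0.54],0,0],
    [[0,0,0],0,0.3],
    [[0,0,0],0,0.5],
    [[0,0,0],0,0.55],
    [[0,0,0],0,0.6],
    [[0,0,0],0,0.7],
    [[0,0,0],0,1],
    [[0,0,0],0,1],
    [[0,0,0],0,1],
    [[0,0,0],0,1],
    [[0,0,0],0,1],
  ],
)

```text
t: 6.55
ee_pos: [570.7, 52.7, 77.0]
orientation: [-1.714, -2.631, 0.002]
ft_force: [-3.3, -2.4, 4.5]
width: 34.0
grasp_force: 29.9
```

```bash
python3 - <<'E'
from h import *
to(571.5,52.2,77,14)
E
```

```text
t 6.55 pos [570.7  52.7  77. ] xyaw 113.83 zax [-0.002 -0.    -1.   ] q [ 0.07  0.55  1.83 -0.    0.76 -0.34] F [-3.3 -2.4  4.5] M [-0.34  0.54 -0.17] w 34.0 g 29.9
shift units [-0.031  0.023 -0.002]
turn units 19.965097737301402
```

>>> move_arm(
  steps=[
    [[0,0,0.003],0.5,1],
    [[0,0,0.003],0.7,1],
    [[0,0,0.003],0.8,1],
    [[0,0,0.003],0.8,1],
    [[0,0,0.003],0.8,1],
    [[0,0,0.003],0.8,1],
    [[0,0,0.003],0.8,1],
    [[0,0,0.003],0.8,1],
    [[0,0,0.003],0.8,1],
    [[0,0,0.003],0.8,1],
    [[0,0,0.003],0.8,1],
    [[0,0,0],0,1],
    [[0,0,0],0,1],
    [[0,0,0],0,1],
  ],
)

```text
t: 7.72
ee_pos: [570.6, 52.8, 76.3]
orientation: [-2.543, -1.843, 0.002]
ft_force: [-4.4, -1.3, 6.5]
width: 34.0
grasp_force: 30.0
```

```bash
python3 - <<'E'
from h import *
to(571.5,52.2,76,14)
c=cam("wrist");save(c,"pics/w2.png");np.savez("w2.npz",K=c[1],C=c[2],R=c[3])
E
```

```text
t 7.7167 pos [570.6  52.8  76.3] xyaw 71.85 zax [-0.002 -0.    -1.   ] q [ 0.07  0.55  1.83 -0.    0.76  0.39] F [-4.4 -1.3  6.5] M [-0.37  0.64  0.1 ] w 34.0 g 30.0
shift units [-0.01   0.039  0.011]
turn units 11.57098816887201
```

View pics/w2.png

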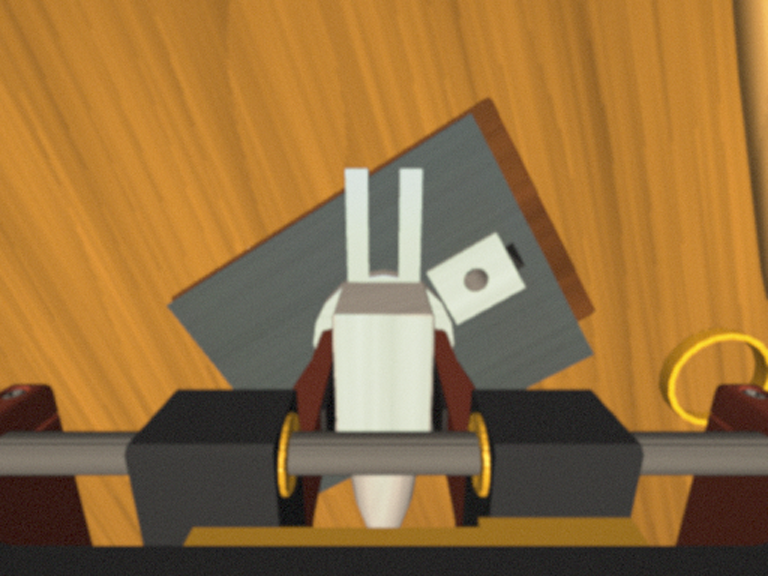

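```bash
python3 - <<'E'
from h import *
w=np.load("w2.npz");c=(None,w["K"],w["C"],w["R"])
f=lambda u,v,z:onz(c,(u/1.5,v/1.5),z)[:2]
ang=lambda a,b:np.degrees(np.arctan2(*(b-a)[::-1])).round(2)
h=f(476,279.5,52);a=np.array([571.0,52.5]);print("hole",h,ang(a,h),np.linalg.norm(h-a))
B=[f(*p,52) for p in((428,271),(497,233),(526,288),(458,325))]
print("bush",[b.round(1) for b in B],np.mean(B,0),ang(B[0],B[1]),ang(B[3],B[2]),ang(B[0],B[3]),ang(B[1],B[2]))
E1=f(170,305,50);E2=f(471,112,50);E3=f(592,354,50);print("edges",ang(E1,E2),ang(E2,E3),E1,E2,E3,np.linalg.norm(E2-E1),np.linalg.norm(E3-E2))
fk=[f(*p,65.2) for p in((345,170),(368,170),(400,170),(422,170))];print("fork",fk,np.mean(fk,0),ang(a,np.mean(fk,0)))
E
```

```text
hole [620.12872696  64.42910516] 13.65 50.5562593800128
bush [array([600. ,  75.3]), array([634.6,  82.7]), array([641.4,  53.1]), array([606.2,  45. ])] [620.54097258  64.02171369] 11.97 12.98 -78.51 -77.06
edges 13.57 -77.21 [477.41102918  97.09874882] [636.75432108 135.54966114] [665.63957387   8.35663608] 163.91692204429904 130.4316811666526
fork [array([579.79560326, 129.74856   ]), array([588.58932311, 126.87072092]), array([600.82292194, 122.86714457]), array([609.23275051, 120.11493803])] [594.61014971 124.90034088] 71.94
```

>>> move_arm(
  steps=[
    [[0,0,0.003],0.5,1],
    [[0,0,0.003],0.8,1],
    [[0,0,0.003],0.8,1],
    [[0,0,0.003],0.8,1],
    [[0,0,0.003],0.8,1],
    [[0,0,0.003],0.8,1],
    [[0,0,0.003],0.8,1],
    [[0,0,0.003],0.8,1],
    [[0,0,0.003],0.8,1],
    [[0,0,0.003],0.8,1],
    [[0,0,0.003],0.8,1],
    [[0,0,0.003],0.8,1],
    [[0,0,0.003],0.8,1],
    [[0,0,0.003],0.8,1],
    [[0,0,0],0,1],
    [[0,0,0],0,1],
    [[0,0,0],0,1],
  ],
)

```text
t: 9.18
ee_pos: [570.7, 52.6, 75.3]
orientation: [3.105, 0.474, -0.002]
ft_force: [-3.7, -3.0, 6.8]
width: 34.2
grasp_force: 30.0
```

```bash
python3 - <<'E'
from h import *
to(571.5,52.2,75.3,13.3)
c=cam("wrist");save(c,"pics/w3.png",2.4,(90,20,410,265));np.savez("w3.npz",K=c[1],C=c[2],R=c[3],I=c[0])
E
```

```text
t 9.1833 pos [570.7  52.6  75.3] xyaw 17.37 zax [-0.001 -0.001 -1.   ] q [ 0.07  0.56  1.83 -0.    0.76  1.34] F [-3.7 -3.   6.8] M [-0.48  0.79  0.12] w 34.2 g 30.0
shift units [0.025 0.026 0.001]
turn units 0.8138502217085943
```

View pics/w3.png

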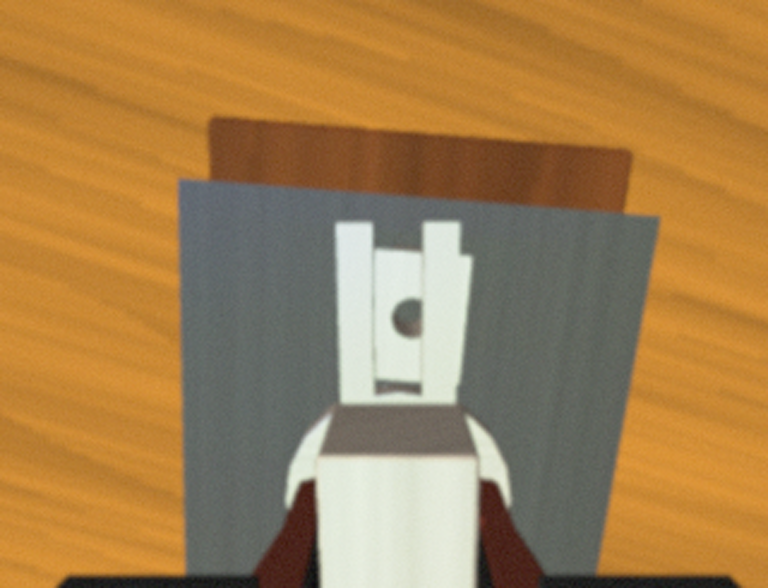

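```bash
cat > meas.py <<'E'
from h import *
def run(npz,fr,lt,rt,zf=64.3):
    """fr: (u0,u1,v0,v1) front edge search; lt/rt: crop pixel (v0,v1,u0,u1) outer prong edges"""
    w=np.load(npz);c=(None,w["K"],w["C"],w["R"]);I=cv2.GaussianBlur(w["I"],(0,0),0.8).astype(float)
    r=I[:,:,0]-I[:,:,2]  # wood red-blue
    g=I[:,:,1]
    def fit(im,horiz,a0,a1,b0,b1,z):
        P=[]
        for k in range(a0,a1):
            l=im[b0:b1,k] if horiz else im[k,b0:b1]
            d=np.abs(np.diff(l));i=int(d.argmax());s=slice(max(i-2,0),i+3);x=b0+.5+(d[s]*np.arange(s.start,s.start+len(d[s]))).sum()/d[s].sum()
            P.append(onz(c,(k,x) if horiz else (x,k),z)[:2])
        P=np.array(P,np.float32);v=cv2.fitLine(P,cv2.DIST_HUBER,0,.01,.01).ravel()
        if v[0]<0:v[:2]*=-1
        return np.degrees(np.arctan2(v[1],v[0])),v[2:]
    cr=lambda x,o:int(round(x/2.4+o))
    f=fit(r,True,cr(fr[0],90),cr(fr[1],90),cr(fr[2],20),cr(fr[3],20),50)
    print("front edge normal",f[0]+90)
    for n,(v0,v1,u0,u1) in(("L",lt),("R",rt)):
        e=fit(g,False,cr(v0,20),cr(v1,20),cr(u0,90),cr(u1,90),zf);print(n,e)
E
python3 - <<'E'
from meas import *
run("w3.npz",(215,600,170,225),(230,395,318,355),(225,250,445,475))
w=np.load("w3.npz");c=(None,w["K"],w["C"],w["R"])
f=lambda u,v,z:onz(c,(u/2.4+90,v/2.4+20),z)[:2]
ang=lambda a,b:np.degrees(np.arctan2(*(b-a)[::-1])).round(2)
L=[f(335,222,64.3),f(461,222,64.3)];print("fork tipline normal",ang(*L)+90,"mid",np.mean(L,0))
a=np.array([571.,52.5]);print("fork ang",ang(a,np.mean(L,0)),"hole",f(408,318,52),ang(a,f(408,318,52)))
l=[f(*p,50) for p in((179,180),(186,570),(659,216),(600,560))];print("block sides",ang(l[1],l[0]),ang(l[3],l[2]),ang(l[0],l[2])+90)
E
```

```text
front edge normal 13.119019
L (np.float32(17.491858), array([608.6389 ,  81.76824], dtype=float32))
R (np.float32(17.102566), array([644.6181 ,  60.10612], dtype=float32))
fork tipline normal 17.39 mid [643.34726101  75.89849257]
fork ang 17.92 hole [619.27539741  65.40058872] 14.96
block sides 13.1 13.62 13.299999999999997
```

>>> move_arm(
  steps=[
    [[0,0,0.001],0.3,1],
    [[0,0,0.001],0.3,1],
    [[0,0,0.001],0.23,1],
    [[0,0,0],0,1],
    [[0,0,0],0,1],
    [[0,0,0],0,1],
    [[0,0,0],0,1],
  ],
)

```text
t: 9.82
ee_pos: [570.7, 52.6, 75.3]
orientation: [3.12, 0.363, -0.002]
ft_force: [-3.6, -2.3, 7.2]
width: 33.6
grasp_force: 30.0
```

```bash
python3 - <<'E'
from meas import *
st()
c=cam("wrist");save(c,"pics/w4.png",2.4,(90,20,410,265));np.savez("w4.npz",K=c[1],C=c[2],R=c[3],I=c[0])
run("w4.npz",(215,600,180,215),(230,395,318,355),(225,250,445,475))
E
```

```text
t 9.8167 pos [570.7  52.6  75.3] xyaw 13.26 zax [-0.001 -0.001 -1.   ] q [ 0.07  0.56  1.83 -0.    0.76  1.41] F [-3.6 -2.3  7.2] M [-0.5   0.78  0.29] w 33.6 g 30.0
front edge normal 13.040306
L (np.float32(13.742683), array([620.0011 ,  81.63952], dtype=float32))
R (np.float32(13.643087), array([644.7898  ,  55.316277], dtype=float32))
```

View pics/w4.png

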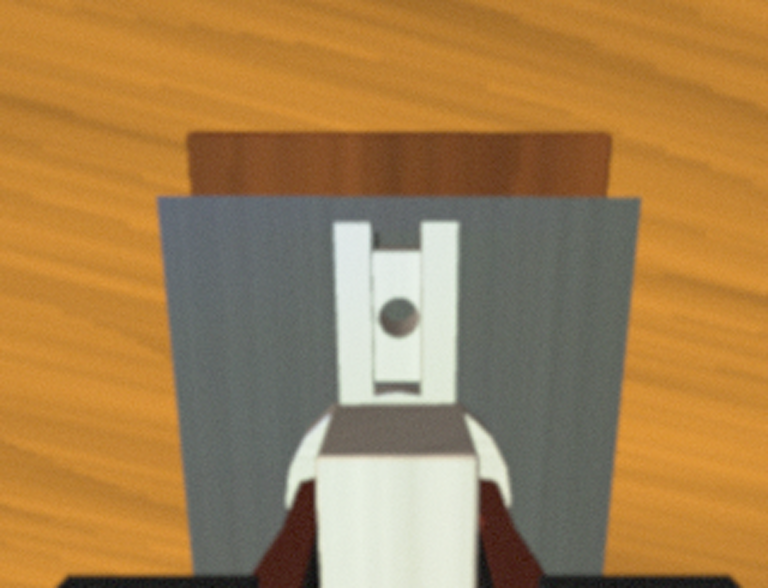

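>>> move_arm(
  steps=[
    [[0,0,0],0,0.7],
    [[0,0,0],0,0.5],
    [[0,0,0],0,0.2],
    [[0,0,0],0,0],
    [[0,0,0],0,0],
    [[0,0,-0.4],0,0],
    [[0,0,-0.8],0,0],
    [[0,0,-1],0,0],
    [[0,0,-1],0,0],
    [[0,0,-1],0,0],
    [[0,0,-1],0,0],
    [[0,0,-1],0,0],
    [[0,0,-0.4],0,0],
    [[0,0,0],0,0],
    [[0,0,0],0,0],
  ],
)

```text
t: 11.12
ee_pos: [571.3, 53.0, 239.7]
orientation: [3.121, 0.361, 0.001]
ft_force: [0.3, 0.5, 0.4]
width: 88.3
grasp_force: 0.0
```

```bash
python3 - <<'E'
from meas import *
w=np.load("w4.npz");c=(None,w["K"],w["C"],w["R"])
print("hole",onz(c,(398/2.4+90,318/2.4+20),52))
m,o=st()
c=cam("wrist");np.savez("w5.npz",K=c[1],C=c[2],R=c[3],I=c[0]);save(c,"pics/w5.png",1.5)
t=np.array([509.3,-219.5,0])-80*m[:,0]
to(t[0],t[1],240)
E
```

```text
hole [619.37533586  64.63023206  52.        ]
t 11.1167 pos [571.3  53.  239.7] xyaw 13.2 zax [ 0.001  0.    -1.   ] q [0.07 0.33 1.73 0.   1.08 1.41] F [0.3 0.5 0.4] M [ 0.06  0.06 -0.02] w 88.3 g 0.0
t 11.1667 pos [570.7  53.  238.6] xyaw 13.19 zax [-0.002 -0.    -1.   ] q [0.07 0.33 1.73 0.   1.08 1.41] F [-0.1 -0.1 -0.8] M [-0.01  0.01  0.01] w 87.5 g 0.0
shift units [-8.078 10.051 -0.044]
```

>>> move_arm(
  steps=[
    [[-0.73,0.91,0],0,0],
    [[-0.73,0.91,0],0,0],
    [[-0.73,0.91,0],0,0],
    [[-0.73,0.91,0],0,0],
    [[-0.73,0.91,0],0,0],
    [[-0.73,0.91,0],0,0],
    [[-0.73,0.91,0],0,0],
    [[-0.73,0.91,0],0,0],
    [[-0.73,0.91,0],0,0],
    [[-0.73,0.91,0],0,0],
    [[-0.73,0.91,0],0,0],
    [[0,0,0],0,0],
    [[0,0,0],0,0],
    [[0,0,0],0,0],
  ],
)

```text
t: 12.33
ee_pos: [432.6, -235.8, 238.5]
orientation: [-3.119, -0.36, 0.003]
ft_force: [-0.9, 1.2, 0.2]
width: 87.8
grasp_force: 0.0
```

```bash
python3 - <<'E'
from h import *
st()
c=cam("wrist");np.savez("w6.npz",K=c[1],C=c[2],R=c[3],I=c[0]);save(c,"pics/w6.png",1.5);print(c[2])
print([(np.round(b["rect"]).tolist(),round(b["p"],2)) for b in cams.boxes_of("wrist","pin")])
E
```

```text
t 12.3333 pos [ 432.6 -235.8  238.5] xyaw 13.15 zax [-0.002  0.002 -1.   ] q [-0.52  0.21  1.9   0.    1.03  0.82] F [-0.9  1.2  0.2] M [ 0.02  0.03 -0.04] w 87.8 g 0.0
[ 509.78246232 -217.32197768  401.10722957]
[([175.0, 91.0, 39.0, 24.0], 0.86), ([172.0, 153.0, 36.0, 23.0], 0.85), ([324.0, 150.0, 31.0, 25.0], 0.8), ([260.0, 109.0, 25.0, 19.0], 0.61), ([229.0, 176.0, 19.0, 32.0], 0.55)]
```

View pics/w6.png

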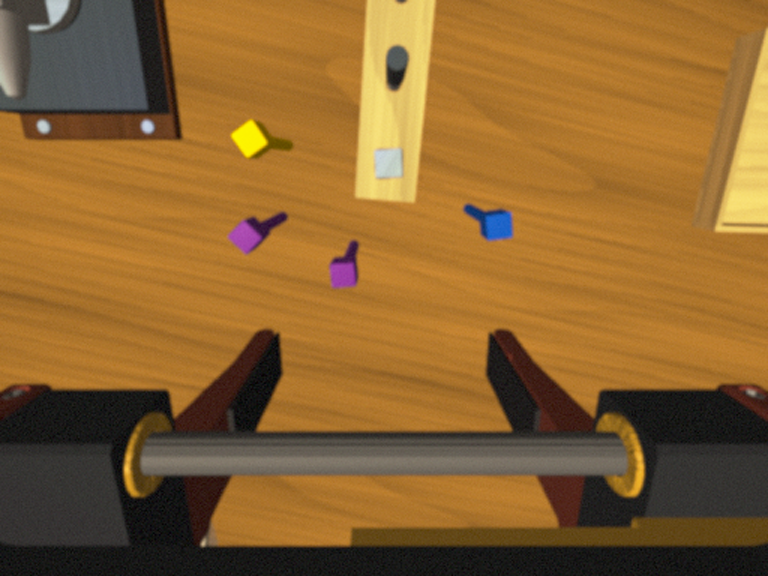

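```bash
python3 - <<'E'
from h import *
w=np.load("w6.npz");c=(None,w["K"],w["C"],w["R"]);I=w["I"].astype(float)
p=cv2.resize(w["I"][90:130,235:285],None,fx=4,fy=4,interpolation=cv2.INTER_CUBIC).astype(int)
m=((p[:,:,2]>p[:,:,0]-25)&(p[:,:,2]>120)).astype(np.uint8)
n,l,s,ce=cv2.connectedComponentsWithStats(m);k=1+s[1:,4].argmax();print(s[k])
r=cv2.minAreaRect(np.argwhere(l==k)[:,::-1].astype(np.float32))
b=cv2.boxPoints(r);P=np.array([onz(c,((u+.5)/4+234.5,(v+.5)/4+89.5),129)[:2] for u,v in b])
print(r,P.round(1),P.mean(0),[np.linalg.norm(P[i]-P[i-1]).round(1) for i in range(4)],[np.degrees(np.arctan2(*(P[i]-P[i-1])[::-1])).round(1) for i in range(4)])
t=P.mean(0);to(t[0],t[1],150)
E
```

```text
[  60   38   72   75 4948]
((96.01446533203125, 75.33981323242188), (72.57261657714844, 70.23429870605469), 87.56334686279297) [[ 514.7 -209.9]
 [ 519.1 -225.7]
 [ 503.4 -230.3]
 [ 498.9 -214.2]] [ 509.04480163 -220.01205662] [np.float64(16.4), np.float64(16.4), np.float64(16.4), np.float64(16.7)] [np.float64(15.4), np.float64(-74.5), np.float64(-163.6), np.float64(105.5)]
t 12.4333 pos [ 433.2 -235.4  239. ] xyaw 13.26 zax [-0.001  0.001 -1.   ] q [-0.52  0.21  1.9   0.    1.04  0.82] F [-0.4  0.4  0.2] M [ 0.01 -0.02  0.01] w 88.0 g 0.0
shift units [3.098 0.099 3.557]
```

>>> move_arm(
  steps=[
    [[0.8,0.03,0],0,0],
    [[0.8,0.03,0],0,0],
    [[0.8,0.03,0],0,0],
    [[0.7,0.01,0],0,0],
    [[0,0,0.6],-0.46,0],
    [[0,0,0.7],0,0],
    [[0,0,0.7],0,0],
    [[0,0,0.4],0,0.2],
    [[0,0,0],0,0.2],
    [[0,0,0],0,0.2],
    [[0,0,0],0,0.2],
  ],
)

```text
t: 13.35
ee_pos: [509.8, -221.1, 180.5]
orientation: [3.112, 0.424, 0.001]
ft_force: [0.1, 0.4, -0.3]
width: 70.7
grasp_force: 0.0
```

```bash
python3 - <<'E'
from h import *
to(509.0,-220.0,98.5,15.6)
E
```

```text
t 13.35 pos [ 509.8 -221.1  180.5] xyaw 15.52 zax [ 0.001 -0.    -1.   ] q [-0.43  0.38  1.82  0.    0.95  0.87] F [ 0.1  0.4 -0.3] M [ 0.03 -0.01 -0.  ] w 70.7 g 0.0
shift units [-0.022 -0.053  3.28 ]
turn units -0.015318220404788007
```

>>> move_arm(
  steps=[
    [[-0.02,-0.05,0.5],0,0.2],
    [[0,0,0.6],0,0.2],
    [[0,0,0.6],0,0.2],
    [[0,0,0.6],0,0.2],
    [[0,0,0.6],0,0.2],
    [[0,0,0.38],0,0.2],
    [[0,0,0],0,0.4],
    [[0,0,0],0,0.6],
    [[0,0,0],0,0.7],
    [[0,0,0],0,0.75],
    [[0,0,0],0,0.8],
    [[0,0,0],0,0.9],
    [[0,0,0],0,1],
    [[0,0,0],0,1],
    [[0,0,0],0,1],
    [[0,0,0],0,1],
  ],
)

```text
t: 14.68
ee_pos: [508.5, -220.1, 97.9]
orientation: [3.113, 0.424, 0.0]
ft_force: [0.4, 0.2, 2.2]
width: 18.1
grasp_force: 30.0
```

```bash
python3 - <<'E'
from h import *
st()
E
```

```text
t 14.6833 pos [ 508.5 -220.1   97.9] xyaw 15.5 zax [ 0. -0. -1.] q [-0.43  0.5   1.87  0.    0.78  0.87] F [0.4 0.2 2.2] M [ 0.09  0.01 -0.01] w 18.1 g 30.0
```

>>> move_arm(
  steps=[
    [[0,0,-0.2],0,1],
    [[0,0,-0.4],0,1],
    [[0,0,-0.5],0,1],
    [[0,0,-0.7],0,1],
    [[0,0,-0.8],0,1],
    [[0,0,-0.8],0,1],
    [[0,0,-0.8],0,1],
    [[0,0,-0.4],0,1],
    [[0,0,0],0,1],
    [[0,0,0],0,1],
  ],
)

```text
t: 15.52
ee_pos: [508.3, -220.1, 213.1]
orientation: [3.112, 0.423, 0.001]
ft_force: [0.1, -0.5, -0.9]
width: 17.8
grasp_force: 30.0
```

```bash
python3 - <<'E'
from h import *
to(619.5,64.5,213,13.2)
E
```

```text
t 15.5167 pos [ 508.3 -220.1  213.1] xyaw 15.49 zax [ 0.001 -0.    -1.   ] q [-0.43  0.33  1.8  -0.    1.01  0.87] F [ 0.1 -0.5 -0.9] M [ 0.04 -0.02  0.  ] w 17.8 g 30.0
shift units [ 7.327e+00 -9.784e+00  1.000e-03]
turn units 0.45896641048161657
```

>>> move_arm(
  steps=[
    [[0.3,-0.4,0],0,1],
    [[0.6,-0.8,0],0,1],
    [[0.7,-0.94,0],0,1],
    [[0.7,-0.94,0],0,1],
    [[0.7,-0.94,0],0,1],
    [[0.7,-0.94,0],0,1],
    [[0.7,-0.94,0],0,1],
    [[0.7,-0.94,0],0,1],
    [[0.7,-0.94,0],0,1],
    [[0.7,-0.94,0],0,1],
    [[0.5,-0.66,0],0,1],
    [[0.3,-0.4,0],0.46,1],
    [[0,0,0],0,1],
    [[0,0,0],0,1],
    [[0,0,0],0,1],
  ],
)

```text
t: 16.77
ee_pos: [617.9, 64.0, 211.6]
orientation: [3.12, 0.363, -0.003]
ft_force: [-0.3, 0.3, -0.8]
width: 18.2
grasp_force: 30.0
```

```bash
python3 - <<'E'
from h import *
to(619.5,64.5,155,13.2)
c=cam("wrist");np.savez("w7.npz",K=c[1],C=c[2],R=c[3],I=c[0]);save(c,"pics/w7.png",1.5)
c=cam("side");np.savez("s7.npz",K=c[1],C=c[2],R=c[3],I=c[0])
b=proj(c,(619,64,100)).astype(int);print(b);x,y=b;save(c,"pics/s7.png",5,(x-70,y-60,x+70,y+60))
E
```

```text
t 16.7667 pos [617.9  64.  211.6] xyaw 13.26 zax [-0.002 -0.    -1.   ] q [ 0.08  0.43  1.65 -0.    1.07  1.42] F [-0.3  0.3 -0.8] M [0.02 0.05 0.  ] w 18.2 g 30.0
shift units [ 0.07  -0.004  2.266]
turn units 0.011284942942603493
[257 184]
```

View pics/s7.png

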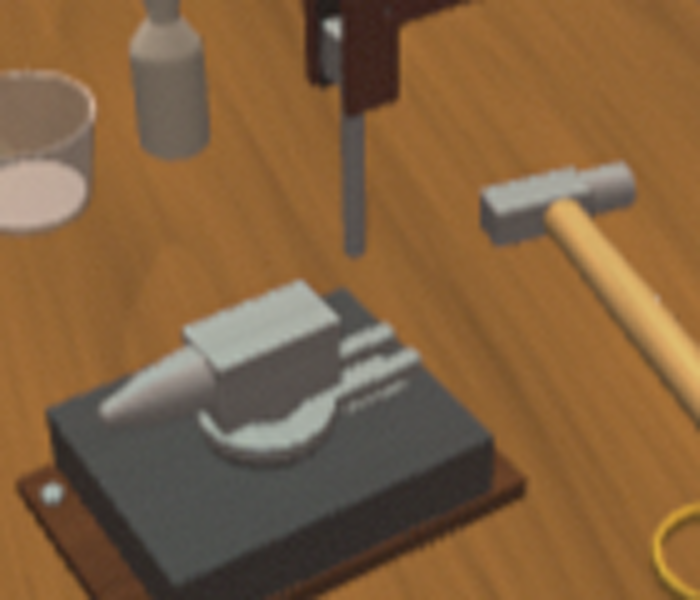

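```bash
python3 - <<'E'
from h import *
w=np.load("s7.npz");c=(None,w["K"],w["C"],w["R"])
g=lambda u,v,z:onz(c,(u/5+187,v/5+124),z).round(1)
print("foot",g(353,249,128.7))
# bias check of the side camera with the stake: body top corners z=110
P=[g(*p,110) for p in((185,325),(304,281),(341,321),(216,367))];print(P,np.mean(P,0))
E
```

```text
foot [619.8  67.1 128.7]
[array([540.2,  64.1, 110. ]), array([598.9,  75.3, 110. ]), array([605.5,  43.1, 110. ]), array([545.5,  32.6, 110. ])] [572.525  53.775 110.   ]
```

>>> move_arm(
  steps=[
    [[0.063,0,0.4],0,1],
    [[0,0,0.6],0,1],
    [[0,0,0.6],0,1],
    [[0,0,0.4],0,1],
    [[0,0,0.2],0,1],
    [[0,0,0],0,1],
    [[0,0,0],0,1],
    [[0,0,0],0,1],
  ],
)

```text
t: 17.53
ee_pos: [621.0, 64.6, 158.4]
orientation: [-3.121, -0.361, -0.002]
ft_force: [0.4, 0.3, -0.8]
width: 18.2
grasp_force: 30.0
```

```bash
cat >> h.py <<'E'
def bl(note=""):
    m,o=st();d=o["ee_pos"]-np.array([570.7,52.6,0]);a=np.radians(13.2)
    print(note,"block frame: fwd",(d[0]*np.cos(a)+d[1]*np.sin(a)).round(2),"lat",(-d[0]*np.sin(a)+d[1]*np.cos(a)).round(2),"foot z",(o["ee_pos"][2]-82.9).round(2))
E
python3 - <<'E'
from h import *
bl();to(619.4,64.3,139.9,13.2)
E
```

```text
t 17.5333 pos [621.   64.6 158.4] xyaw 13.19 zax [ 0.001  0.    -1.   ] q [0.08 0.5  1.68 0.   0.97 1.43] F [ 0.4  0.3 -0.8] M [ 0.03 -0.06 -0.06] w 18.2 g 30.0
 block frame: fwd 51.69 lat 0.16 foot z 75.54
t 17.5333 pos [621.   64.6 158.4] xyaw 13.19 zax [ 0.001  0.    -1.   ] q [0.08 0.5  1.68 0.   0.97 1.43] F [ 0.4  0.3 -0.8] M [ 0.03 -0.06 -0.06] w 18.2 g 30.0
shift units [-0.065 -0.004  0.742]
turn units -0.002835527211016142
```

>>> move_arm(
  steps=[
    [[0,0,0.2],0,1],
    [[0,0,0.2],0,1],
    [[0,0,0.2],0,1],
    [[0,0,0.15],0,1],
    [[0,0,0],0,1],
    [[0,0,0],0,1],
    [[0,0,0],0,1],
    [[0,0,0],0,1],
  ],
)

```text
t: 18.2
ee_pos: [620.6, 64.6, 139.2]
orientation: [3.121, 0.361, 0.001]
ft_force: [-0.3, -0.9, -1.0]
width: 17.8
grasp_force: 30.0
```

```bash
python3 - <<'E'
from h import *
bl()
E
```

```text
t 18.2 pos [620.6  64.6 139.2] xyaw 13.19 zax [ 0.  0. -1.] q [0.08 0.52 1.69 0.   0.93 1.43] F [-0.3 -0.9 -1. ] M [0.01 0.01 0.03] w 17.8 g 30.0
 block frame: fwd 51.32 lat 0.31 foot z 56.27
```

>>> move_arm(
  steps=[
    [[0,0,0.04],0,1],
    [[0,0,0.04],0,1],
    [[0,0,0.04],0,1],
    [[0,0,0.04],0,1],
    [[0,0,0.04],0,1],
    [[0,0,0.02],0,1],
    [[0,0,0.02],0,1],
    [[0,0,0],0,1],
    [[0,0,0],0,1],
  ],
)

```text
t: 18.95
ee_pos: [620.4, 64.6, 133.0]
orientation: [3.121, 0.361, -0.0]
ft_force: [-0.0, -0.4, -0.7]
width: 17.9
grasp_force: 30.0
```

```bash
python3 - <<'E'
from h import *
bl()
E
```

```text
t 18.95 pos [620.4  64.6 133. ] xyaw 13.19 zax [-0. -0. -1.] q [ 0.08  0.53  1.69 -0.    0.92  1.43] F [-0.  -0.4 -0.7] M [-0.    0.01  0.03] w 17.9 g 30.0
 block frame: fwd 51.16 lat 0.33 foot z 50.07
```

>>> move_arm(
  steps=[
    [[0,0,0.04],0,1],
    [[0,0,0.04],0,1],
    [[0,0,0.04],0,1],
    [[0,0,0.04],0,1],
    [[0,0,0.04],0,1],
    [[0,0,0],0,1],
    [[0,0,0],0,1],
  ],
)

```text
t: 19.53
ee_pos: [620.4, 64.6, 127.9]
orientation: [-3.121, -0.361, 0.0]
ft_force: [-0.4, 0.9, -1.3]
width: 17.6
grasp_force: 30.0
```

```bash
python3 - <<'E'
from h import *
bl()
E
```

```text
t 19.5333 pos [620.4  64.6 127.9] xyaw 13.19 zax [-0.  0. -1.] q [0.08 0.54 1.69 0.   0.91 1.43] F [-0.4  0.9 -1.3] M [ 0.03  0.04 -0.03] w 17.6 g 30.0
 block frame: fwd 51.14 lat 0.34 foot z 45.0
```

>>> move_arm(
  steps=[
    [[0,0,0.06],0,1],
    [[0,0,0.06],0,1],
    [[0,0,0.06],0,1],
    [[0,0,0.06],0,1],
    [[0,0,0.06],0,1],
    [[0,0,0.06],0,1],
    [[0,0,0.06],0,1],
    [[0,0,0.06],0,1],
    [[0,0,0],0,1],
    [[0,0,0],0,1],
  ],
)

```text
t: 20.37
ee_pos: [620.4, 64.6, 115.9]
orientation: [-3.121, -0.361, 0.0]
ft_force: [-0.4, -0.4, -1.3]
width: 17.7
grasp_force: 30.0
```

>>> move_arm(
  steps=[
    [[0,0,0.06],0,1],
    [[0,0,0.06],0,1],
    [[0,0,0.06],0,1],
    [[0,0,0.06],0,1],
    [[0,0,0.06],0,1],
    [[0,0,0.06],0,1],
    [[0,0,0.04],0,1],
    [[0,0,0],0,1],
    [[0,0,0],0,1],
  ],
)

```text
t: 21.12
ee_pos: [620.4, 64.6, 105.9]
orientation: [-3.121, -0.361, 0.0]
ft_force: [0.1, -0.2, -0.6]
width: 17.7
grasp_force: 30.0
```

```bash
python3 - <<'E'
from h import *
bl()
E
```

```text
t 21.1167 pos [620.4  64.6 105.9] xyaw 13.19 zax [-0.  0. -1.] q [0.08 0.57 1.7  0.   0.87 1.43] F [ 0.1 -0.2 -0.6] M [0.02 0.13 0.  ] w 17.7 g 30.0
 block frame: fwd 51.12 lat 0.35 foot z 22.97
```

Feel the bottom in small steps.

>>> move_arm(
  steps=[
    [[0,0,0.03],0,1],
    [[0,0,0.03],0,1],
    [[0,0,0.03],0,1],
    [[0,0,0.015],0,1],
    [[0,0,0],0,1],
    [[0,0,0],0,1],
  ],
)

```text
t: 21.62
ee_pos: [620.4, 64.6, 103.3]
orientation: [-3.121, -0.361, 0.0]
ft_force: [-0.4, -0.1, -1.8]
width: 17.9
grasp_force: 30.0
```

```bash
python3 - <<'E'
from h import *
bl()
E
```

```text
t 21.6167 pos [620.4  64.6 103.3] xyaw 13.19 zax [-0.  0. -1.] q [0.08 0.57 1.7  0.   0.87 1.43] F [-0.4 -0.1 -1.8] M [-0.02  0.09 -0.03] w 17.9 g 30.0
 block frame: fwd 51.15 lat 0.33 foot z 20.4
```

>>> move_arm(
  steps=[
    [[0,0,0.012],0,1],
    [[0,0,0],0,1],
    [[0,0,0],0,0.75],
    [[0,0,0],0,0.7],
    [[0,0,0],0,0.6],
    [[0,0,0],0,0.4],
    [[0,0,0],0,0.2],
    [[0,0,0],0,0.2],
    [[0,0,-0.3],0,0.2],
    [[0,0,-0.6],0,0.2],
    [[0,0,-1],0,0.2],
    [[0,0,-1],0,0.2],
    [[0,0,-1],0,0.2],
    [[0,0,-1],0,0.2],
    [[0,0,-1],0,0.2],
    [[-1,0,0],0,0.2],
    [[-1,0,0],0,0.2],
    [[-0.5,0,0],0,0.2],
    [[0,0,0],0,0.2],
    [[0,0,0],0,0.2],
  ],
)

```text
t: 23.28
ee_pos: [559.7, 50.3, 251.4]
orientation: [3.121, 0.361, 0.002]
ft_force: [0.5, -0.4, 1.2]
width: 70.3
grasp_force: 0.0
```

```bash
python3 - <<'E'
from h import *
st()
w=cam("wrist");s=cam("side")
for c in(w,s): print([proj(c,(620,64.5,z)).round(1).tolist() for z in(134,110)])
x,y=proj(s,(600,60,90)).astype(int)
a=cv2.resize(w[0][:270,100:400],None,fx=1.6,fy=1.6,interpolation=cv2.INTER_CUBIC);b=cv2.resize(s[0][y-60:y+60,x-45:x+45],(324,432),interpolation=cv2.INTER_CUBIC)
print(x,y);cv2.imwrite("pics/f.png",np.hstack([a[:432,:476],b])[:,:,::-1])
E
```

```text
t 23.2833 pos [559.7  50.3 251.4] xyaw 13.18 zax [ 0.001  0.    -1.   ] q [0.07 0.3  1.75 0.   1.1  1.41] F [ 0.5 -0.4  1.2] M [ 0.08 -0.02  0.03] w 70.3 g 0.0
[[256.2, 125.9], [256.1, 124.5]]
[[258.1, 172.6], [258.2, 181.0]]
250 190
```

View pics/f.png

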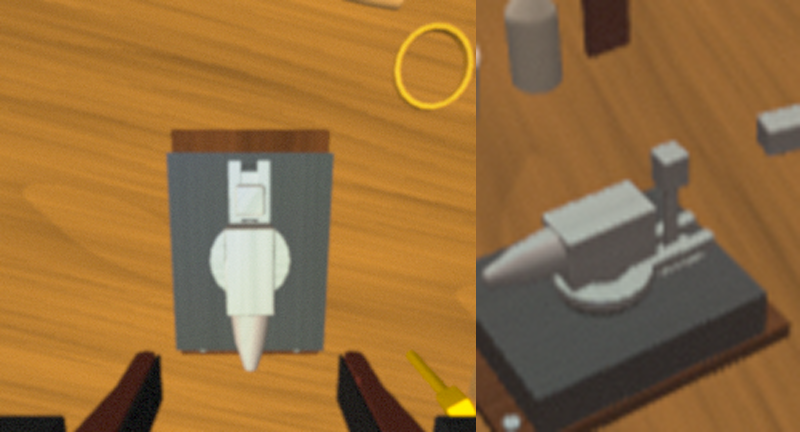

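```bash
python3 -c "
from workcell import ctrl
print(ctrl.close_job())"
```

```text
the job is handed in; nothing more can be done
None
```

The job is handed in at about 23 s of the 72 s. The stake is screwed down to within about half a degree of square, and its fork straddles the hole. The index pin stands between the prongs, fully home as far as the arm readings and last pictures show. Nothing else was touched, and the arm is clear.

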